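# Wedge the rocking control box

## Task

The grey control box rocks because one of its feet is too short: press down with the fingertips on the black corner cap above that foot until you feel the box tip, then push the wooden wedge along the bench, thin end first, in under that foot until it is snug and the box no longer rocks. Test it with another firm press on the same cap and finish while still holding that press, with the box steady and level. Do not pick up or tip over the wedge or the box, do not shove the box along, and leave everything else where it is.

Things in the scene. Friction and masses are not known exactly. Their poses are not given: they have to be found in the camera images.
- control_box: grey sheet-metal control box, 170 (its x) by 210 mm (its y), about 2.5 kg; lid 110 mm, underside 30 mm above the bench. Origin at bench level under its centre, z up. Stands level on three of four rubber feet (24 mm across, at x = +-65, y = +-85 mm); the one at (+65, +85), the far left corner seen from the robot, is seized short and hangs clear.
- corner_cap: smooth, slippery black nylon cap, 46 x 46 x 4 mm, on the lid at the corner above the short foot (the other corners have the same caps). Origin at the centre of its top face, 114 mm above the bench, z up. A press of 2 to 4 N here tips the box until the short foot meets the bench; the press held at the end must be firmer than 4 N.
- short_foot (a point): the point at bench level straight below the short foot's axis, fixed in the box; the foot's round end hangs 5 to 9 mm (unknown) above it. Once the wedge is snug under it, pushing on stiffens abruptly: several newtons in place of well under one; pushing much harder would jack up the corner or slide the box.
- wedge: plain hardwood wedge, 120 long, 70 mm wide, 80 g, loose on the bench to the left of the short foot, thin end towards it. Origin at the centre of its underside; x points along it to the thin end (2 mm thick, at x = +60 mm); the upright back face, 24 mm high, is at x = -60 mm; z up. The top is one plane ramp.
- coupling: grey plastic pipe coupling, upright tube 40 mm across and 42 mm tall, standing beside the wedge's way; bystander; origin at the centre of its underside
- tee: grey plastic pipe tee, 64 x 57 x 33 mm, lying beyond the box; bystander; origin under its middle
- wrench: steel wrench lying on the bench nearer the robot; bystander
- screwdriver: screwdriver lying at the far side; bystander
- spray_can: blue spray can, 65 mm across and 170 mm tall, standing to the left; bystander; origin at the centre of its underside
- oil_jar: amber jar with black lid, 60 mm across and 90 mm tall, to the right; bystander; origin at the centre of its underside
- valve_carton: small cardboard carton, 90 x 70 x 50 mm, at the far right; bystander; origin at the centre of its underside
Things that resemble listed ones, but are neither listed nor needed, are in the scene too. Of the things like the wedge, leave any that is red or white; of the rest the larger one is meant.

How it is judged:
By the outcome, as a careful person would: the job done as asked, in the order asked, and still so for the second after the job is handed in, while the arm keeps its last pose, push and grip.
It also fails if it takes over 48 s, if anything falls off the work surface, if the arm or the gripper's body presses on something with over 40 N, if the wrist force passes 120 N, or if a joint passes its speed limit or range.

## Robot

A 6-joint arm with a two-finger parallel gripper is mounted at the origin on the work surface. World frame = base frame: x ahead of the robot, y to its left, z up, the work surface at z = 0. Lengths are in m, angles in rad, forces in N, time in s.
With the tool pointing down it reaches from about 0.35 to 0.775 m from the base axis. Payload 7.3 kg.
Tool frame: the origin (TCP) lies at the centre of the arm's flange, where the gripper is bolted on; the fingertips stand 178 mm ahead of it and the grasp point (between the pads) lies 159 mm ahead of it; z points along the fingers, y is the line along which they close (so a half turn about z gives the same grasp; the last joint's range is limited). The gripper opens to 92 mm and grips with 3 to 60 N. Pads are 19 mm wide; open, the fingers measure 130 mm over their backs; the gripper's body (75 mm by 190 mm) begins 47 mm behind the grasp point.
Start: joints at [-1.442, 0.342, 1.524, -0, 1.275, -0.146], TCP at [0.142, -0.505, 0.405] pointing down, gripper open.
Joint ranges: [-2.53, 2.53], [-0.77, 2.02], [0.04, 2.7], [-1, 4.14], [0.28, 2.66], [-3.11, 3.11]. Speed limits (rad/s): [2.57, 2.57, 3.14, 3.14, 3.14, 3.14].

## Interface

Orientations are given as [roll, pitch, yaw] about the fixed x, y, z axes, in that order (R = Rz(yaw) Ry(pitch) Rx(roll)).
In Python, from cell import telemetry, vision, ticket gives the robot as it stands.
- The arm moves only by the shell command python3 -m crank 'ROWS' [FORCE]. ROWS is JSON, a list of rows, each a list of 5 numbers: the gripper command: -1 is shut, 1 is fully open, values between are in proportion, then the shift along the tool's x, y, z in mm, then the turn about the tool's z in rad. In form: [[fingers, dx, dy, dz, roll], ...]. A call has 1 to 12 rows; each row is the pose to reach, as a shift and turn from the pose commanded when the call began, along the tool's axes at that moment; what a row does not reach only later rows make up. A row lasts 1/12 s, in which the tool goes at most 41.7 mm and 7.16 degrees, less where a joint would pass 70% of its speed; a pose out of reach is approached as far as the arm can. A call with a gripper value outside its range is refused whole. The fingers move at their own pace and stop on an object; FORCE is the grip in N (left out, the last holds). Time passes only in rows, so rows that repeat a pose let the fingers close. It gives the time, the measured TCP pose, the force, the opening and the grip force at its end, in the units of the state.
- telemetry.observe(): the state, without advancing time (a new reading comes with each control period).
- vision.read_camera(name): name is "scene" or "side" or "wrist"; returns (picture, depth): 420x560x3 uint8, red, green, blue; 420x560 float32, m along the optical axis (not along the pixel's ray), 0 where there is no reading.
- vision.get_calibration(name): a dict with "camera_matrix" (3x3 intrinsics, pixels), "rvec" (rotation vector, rad) and "tvec" (3), from world to camera coordinates, as OpenCV has them. Camera axes: x right, y down, z forward; pixel columns grow to the right and rows downward; lengths in m; the calibration is good to about 2 mm. A picture is of the moment at which its call begins: read the wrist's pose just before it. get_calibration takes no time and is no camera call; for the wrist camera it gives the pose at the moment of the call.
- ticket.hand_in(): hands the job in; it is judged then, once.
The state is a dict: "time": time; "qpos": joint angles; "qvel": joint speeds; "joint_efforts": joint torques, N m; "tool_pos": TCP position; "tool_rot": TCP orientation; "contact_force": force on the tool from outside, world axes, zero at the start; "torque": the same for the moment, N m; "opening": finger opening in m; "grip_force": force on a finger pad.
Only numpy, scipy, OpenCV 4.12 (cv2) and the standard library are available. Lean on these libraries where they do the work, as an engineer would, in place of code of your own. Each camera call takes 0.05 s, during which the arm holds its last target. There are 200 camera calls.

## Working session

There is one attempt and no reset: what is moved stays moved. The work goes in short steps, Python scripts to look and compute and a shell command to move; the robot and the scene stay as the last step left them, time stands still between calls to the robot, and variables do not carry over. Pictures are saved under pics/ and viewed, at most 10 in all, crops included, and the job is handed in when it is done.

```bash
ls; mkdir -p pics
cat > h.py <<'E'
import numpy as np, cv2
from cell import telemetry, vision, ticket
def cal(n):
    c=vision.get_calibration(n); K=np.array(c["camera_matrix"],float); R=cv2.Rodrigues(np.array(c["rvec"],float))[0]; t=np.array(c["tvec"],float).ravel(); return K,R,t
def look(n,f):
    c=cal(n); p,d=vision.read_camera(n); cv2.imwrite("pics/"+f+".png",p[:,:,::-1]); np.savez("pics/"+f+".npz",p=p,d=d,K=c[0],R=c[1],t=c[2]); return p,d,c
def ray(uv,c,z):
    K,R,t=c; o=-R.T@t; d=R.T@np.linalg.inv(K)@np.array([uv[0],uv[1],1.]); return o+d*(z-o[2])/d[2]
def cloud(d,c):
    K,R,t=c; v,u=np.indices(d.shape); P=np.stack([u,v,np.ones_like(u)],-1)@np.linalg.inv(K).T*d[...,None]; return (P-t)@R
def state():
    s=telemetry.observe(); print({k:np.round(s[k],3).tolist() for k in("time","tool_pos","tool_rot","contact_force","opening","qpos")})
E
python3 - <<'E'
from h import *
state()
a=look("scene","s1")[0]; b=look("side","d1")[0]
cv2.imwrite("pics/both.png",cv2.resize(np.vstack([a,b])[:,:,::-1],None,fx=.7,fy=.7))
E
```

```text
pics
{'time': 0.0, 'tool_pos': [0.142, -0.505, 0.404], 'tool_rot': [-3.14, -0.0, 0.275], 'contact_force': [0.66, 0.722, 0.242], 'opening': 0.092, 'qpos': [-1.442, 0.343, 1.525, 0.0, 1.275, -0.146]}
```

View pics/s1.png

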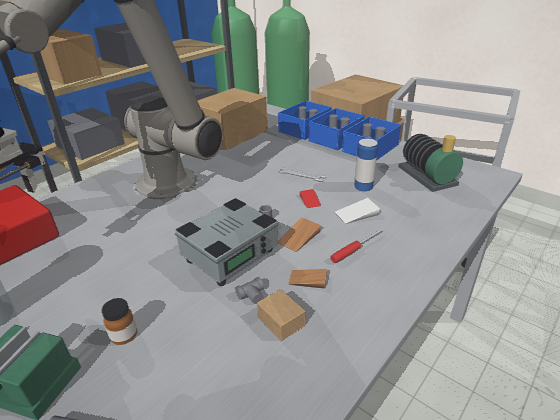

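View pics/d1.png

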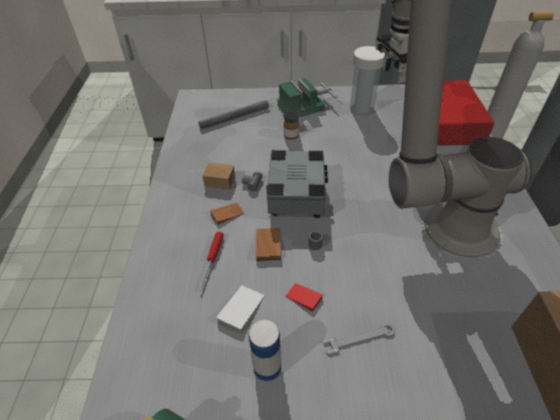

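The scene view shows the box at about (228,240), the large brown wedge at (300,235), the smaller decoy at (310,278) and the coupling at (265,210). The side view shows the box at (297,183), the wedge at (268,244) and the coupling at (316,240), and the short-foot cap is near (280,190).

```bash
cat >> h.py <<'E'
def load(f):
    z=np.load("pics/"+f+".npz"); return z["p"],z["d"],(z["K"],z["R"],z["t"])
def blobs(m,amin=60):
    n,l,s,c=cv2.connectedComponentsWithStats(m.astype(np.uint8)); return [(l==i) for i in range(1,n) if s[i,4]>=amin]
E
python3 - <<'E'
from h import *
for f in("s1","d1"):
    p,d,c=load(f); P=cloud(d,c); hsv=cv2.cvtColor(p,cv2.COLOR_RGB2HSV)
    print(f,"cam",np.round(-c[1].T@c[2],3))
    near=(P[...,0]>.3)&(P[...,0]<.9)&(abs(P[...,1])<.5)&(d>0)
    br=near&(hsv[...,0]<20)&(hsv[...,0]>5)&(hsv[...,1]>100)
    for b in blobs(br):
        q=P[b]; r=cv2.minAreaRect(q[:,:2].astype(np.float32)); v,u=np.nonzero(b)
        print("brown",b.sum(),(int(u.mean()),int(v.mean())),np.round(r[0],3),np.round(r[1],3),round(r[2],1),"z",np.round(np.percentile(q[:,2],[2,50,98]),3))
    lid=near&(P[...,2]>.10)&(P[...,2]<.122)
    for b in blobs(lid,300):
        q=P[b]; r=cv2.minAreaRect(q[:,:2].astype(np.float32)); print("lid",b.sum(),np.round(r[0],3),np.round(r[1],3),round(r[2],1),"z",np.round(np.percentile(q[:,2],[5,50,95]),3))
        cap=b&(hsv[...,2]<60)
        for k in blobs(cap,25):
            q=P[k]; v,u=np.nonzero(k); r=cv2.minAreaRect(q[:,:2].astype(np.float32)); print(" cap",k.sum(),(int(u.mean()),int(v.mean())),np.round(r[0],3),np.round(r[1],3),round(r[2],1),"zmed",round(float(np.median(q[:,2])),3))
E
```

```text
s1 cam [ 1.186 -0.731  0.748]
brown 740 (299, 234) [0.584 0.042] [0.074 0.123] 1.2 z [0.002 0.012 0.024]
brown 550 (308, 277) [ 0.713 -0.085] [0.091 0.058] 29.1 z [0.002 0.01  0.019]
brown 155 (125, 320) [ 0.518 -0.479] [0.016 0.044] 20.1 z [0.047 0.062 0.072]
lid 3335 [ 0.494 -0.152] [0.211 0.174] 86.7 z [0.105 0.11  0.114]
 cap 141 (234, 204) [ 0.441 -0.068] [0.047 0.042] 86.0 zmed 0.114
 cap 172 (264, 220) [ 0.559 -0.075] [0.047 0.048] 83.7 zmed 0.114
 cap 180 (188, 229) [ 0.43  -0.228] [0.045 0.047] 88.7 zmed 0.114
 cap 228 (217, 248) [ 0.548 -0.235] [0.047 0.047] 84.9 zmed 0.113
d1 cam [0.538 0.811 0.952]
brown 61 (290, 125) [ 0.499 -0.465] [0.023 0.043] 73.7 z [0.049 0.062 0.07 ]
brown 509 (218, 174) [ 0.743 -0.231] [0.069 0.087] 77.6 z [0.009 0.05  0.055]
brown 366 (226, 212) [ 0.707 -0.081] [0.089 0.055] 30.0 z [0.002 0.012 0.021]
brown 700 (267, 244) [0.578 0.046] [0.068 0.12 ] 0.3 z [0.003 0.015 0.026]
lid 2652 [ 0.487 -0.148] [0.215 0.171] 86.4 z [0.107 0.111 0.116]
 cap 116 (278, 155) [ 0.544 -0.23 ] [0.042 0.039] 88.8 zmed 0.115
 cap 110 (315, 155) [ 0.425 -0.22 ] [0.04  0.041] 86.2 zmed 0.115
 cap 151 (275, 189) [ 0.556 -0.072] [0.044 0.044] 88.9 zmed 0.114
 cap 174 (316, 190) [ 0.433 -0.063] [0.045 0.044] 85.4 zmed 0.115
```

Run:
```python
from h import *
for f in("s1","d1"):
    p,d,c=load(f); P=cloud(d,c)
    for n,lo,hi,z0,z1 in(("coup",(.42,-.04),(.56,.12),.03,.06),("can",(.3,.1),(.8,.5),.12,.2),("any",(.3,-.04),(.8,.5),.006,.3)):
        m=(d>0)&(P[...,0]>lo[0])&(P[...,0]<hi[0])&(P[...,1]>lo[1])&(P[...,1]<hi[1])&(P[...,2]>z0)&(P[...,2]<z1)
        for b in blobs(m,20):
            q=P[b]; print(f,n,b.sum(),np.round(q.min(0),3),np.round(q.max(0),3))
K,R,t=cal("wrist"); s=telemetry.observe(); print(K.round(0).tolist())
Rt=cv2.Rodrigues(np.zeros(3))[0]; y=s["tool_rot"][2]; Rt=np.array([[np.cos(y),np.sin(y),0],[np.sin(y),-np.cos(y),0],[0,0,-1]])
print("cam in tool",(Rt.T@(-R.T@t-np.array(s["tool_pos"]))).round(3),(Rt.T@R.T).round(2).tolist())
```

```text
s1 coup 89 [0.427 0.029 0.031] [0.468 0.068 0.045]
s1 can 387 [0.553 0.373 0.12 ] [0.617 0.439 0.174]
s1 any 963 [0.552 0.372 0.006] [0.618 0.439 0.174]
s1 any 88 [0.302 0.32  0.006] [0.451 0.381 0.013]
s1 any 170 [0.438 0.193 0.006] [0.516 0.266 0.021]
s1 any 503 [0.605 0.201 0.006] [0.71  0.32  0.026]
s1 any 117 [0.427 0.029 0.015] [0.468 0.068 0.045]
s1 any 610 [ 0.546 -0.007  0.006] [0.621 0.104 0.026]
s1 any 348 [0.716 0.005 0.006] [0.765 0.202 0.029]
d1 coup 112 [0.423 0.033 0.031] [0.46  0.072 0.047]
d1 can 1024 [0.546 0.381 0.12 ] [0.61  0.444 0.175]
d1 any 678 [ 0.543 -0.016  0.006] [0.613 0.106 0.029]
d1 any 335 [0.711 0.008 0.006] [0.76  0.206 0.031]
d1 any 224 [0.422 0.031 0.006] [0.46  0.072 0.047]
d1 any 444 [0.436 0.189 0.006] [0.52  0.269 0.021]
d1 any 1041 [0.593 0.196 0.006] [0.705 0.322 0.029]
d1 any 1629 [0.545 0.381 0.007] [0.61  0.444 0.175]
d1 any 434 [0.3   0.324 0.006] [0.444 0.385 0.014]
[[344.0, 0.0, 283.0], [0.0, 344.0, 204.0], [0.0, 0.0, 1.0]]
cam in tool [ 0.073 -0.     0.02 ] [[0.0, -0.96, -0.27], [1.0, 0.0, -0.0], [0.0, -0.27, 0.96]]
```

```bash
python3 -m crank '[[-1,20,-12,0,-0.05],[-1,55,-32,0,-0.13],[-1,90,-53,0,-0.22],[-1,125,-73,0,-0.31],[-1,160,-94,0,-0.40],[-1,195,-114,0,-0.49],[-1,230,-135,0,-0.58],[-1,265,-155,0,-0.67],[-1,300,-176,0,-0.76],[-1,335,-196,0,-0.85],[-1,362,-212,0,-0.92],[-1,388,-227,0,-0.972]]' 10; python3 -c "
from h import *
state();s=telemetry.observe();y=s['tool_rot'][2];d=np.array([.558,-.06])-np.array(s['tool_pos'][:2]);print(d@[np.cos(y),np.sin(y)],d@[np.sin(y),-np.cos(y)],y-np.pi/2)"
```

```text
time: 1.1
tool_pos: [0.4554, -0.1796, 0.4044]
tool_rot: [-3.141, -0.0, 1.252]
contact_force: [0.6, -0.9, 0.4]
opening: 0.0164
grip_force: 0.0
{'time': 1.1, 'tool_pos': [0.455, -0.18, 0.404], 'tool_rot': [-3.141, -0.0, 1.252], 'contact_force': [0.613, -0.946, 0.405], 'opening': 0.016, 'qpos': [-0.532, 0.278, 1.618, -0.0, 1.247, -0.213]}
0.14572306745001953 0.05990296601273336 -0.3191837329066485
```

```bash
python3 -m crank '[[-1,35,14,0,-0.08],[-1,70,28,0,-0.16],[-1,105,42,0,-0.24],[-1,130,53,0,-0.29],[-1,146,60,0,-0.319],[-1,146,60,0,-0.319],[-1,146,60,0,-0.319]]'; python3 -c "
from h import *
state();look('wrist','w1')"
```

```text
time: 1.68
tool_pos: [0.5578, -0.0616, 0.4039]
tool_rot: [-3.14, 0.0, 1.567]
contact_force: [-0.1, -0.1, 0.1]
opening: 0.0005
grip_force: 0.0
{'time': 1.683, 'tool_pos': [0.558, -0.062, 0.404], 'tool_rot': [-3.14, 0.0, 1.567], 'contact_force': [-0.064, -0.105, 0.134], 'opening': 0.001, 'qpos': [-0.246, 0.41, 1.423, -0.0, 1.31, -0.243]}
```

View pics/w1.png

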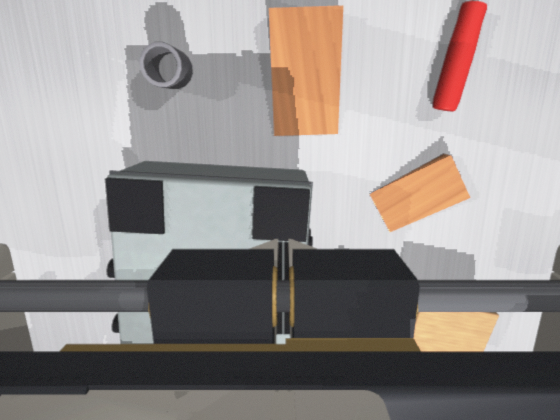

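The wrist view shows the target cap at (282,212) and the near-left cap at (136,205). The wedge spans (270,8) to (341,6) at its back and (273,135) to (338,132) at its thin end.

Run:
```python
from h import *
p,d,c=load("w1"); P=cloud(d,c); hsv=cv2.cvtColor(p,cv2.COLOR_RGB2HSV)
m=(hsv[...,2]<70)&(np.indices(d.shape)[0]<244)&(abs(P[...,2]-.114)<.004)
for b in blobs(m,500):
    ct=cv2.findContours(b.astype(np.uint8),0,1)[0][0]; r=cv2.minAreaRect(ct)
    print("cap",ray(r[0],c,.114).round(4),[ray(k,c,.114)[:2].round(4).tolist() for k in cv2.boxPoints(r)],np.median(P[b][:,2]).round(4))
br=(hsv[...,0]<20)&(hsv[...,0]>5)&(hsv[...,1]>90)&(np.indices(d.shape)[0]<145)
b=max(blobs(br,500),key=lambda b:b.sum()); ct=cv2.findContours(b.astype(np.uint8),0,1)[0][0]
ap=cv2.approxPolyDP(ct,6,True)[:,0]; print(ap.tolist())
for u in ap: print(u,ray(u,c,.024 if u[1]<60 else .002).round(4))
q=P[b]; print(q[:,1].min(),q[:,1].max(),np.median(q[q[:,1]>q[:,1].max()-.01][:,2]),np.median(q[q[:,1]<q[:,1].min()+.01][:,2]))
state()
```

```text
cap [ 0.4355 -0.0653  0.114 ] [[0.4155, -0.0428], [0.4611, -0.0429], [0.4565, -0.0889], [0.4088, -0.0888]] 0.1135
cap [ 0.5547 -0.073   0.114 ] [[0.5302, -0.0945], [0.5339, -0.0495], [0.5783, -0.0524], [0.5765, -0.0976]] 0.1133
[[342, 6], [269, 8], [275, 135], [337, 133]]
[342   6] [0.6128 0.1019 0.024 ]
[269   8] [0.5444 0.1005 0.024 ]
[275 135] [ 0.5484 -0.0184  0.002 ]
[337 133] [ 0.6161 -0.0165  0.002 ]
-0.01847212527930255 0.10245315944989983 0.023081205116913504 0.00304235979251088
{'time': 1.733, 'tool_pos': [0.557, -0.062, 0.404], 'tool_rot': [-3.14, 0.0, 1.566], 'contact_force': [-0.904, 0.101, 0.303], 'opening': 0.001, 'qpos': [-0.248, 0.409, 1.424, -0.001, 1.31, -0.243]}
```

```bash
python3 -m crank '[[-1,-4,0,25,0],[-1,-10,0,60,0],[-1,-10,0,90,0],[-1,-10,0,102,0],[-1,-10,0,106,0],[-1,-10,0,108,0],[-1,-10,0,109,0],[-1,-10,0,110,0],[-1,-10,0,111,0],[-1,-10,0,112,0],[-1,-10,0,113,0],[-1,-10,0,113,0]]'
```

```text
time: 2.73
tool_pos: [0.5576, -0.0722, 0.2919]
tool_rot: [3.141, 0.0, 1.566]
contact_force: [-0.4, 0.3, -0.8]
opening: 0.0003
grip_force: 0.0
```

```bash
python3 -m crank '[[-1,0,0,0.5,0],[-1,0,0,1,0],[-1,0,0,1.5,0],[-1,0,0,2,0],[-1,0,0,2,0]]';python3 -m crank '[[-1,0,0,0.5,0],[-1,0,0,1,0],[-1,0,0,1.5,0],[-1,0,0,2,0],[-1,0,0,2,0]]'
```

```text
time: 3.15
tool_pos: [0.5578, -0.0723, 0.2899]
tool_rot: [3.141, 0.0, 1.566]
contact_force: [0.9, 0.1, 3.3]
opening: 0.0007
grip_force: 1.4
time: 3.57
tool_pos: [0.5575, -0.0722, 0.2874]
tool_rot: [-3.141, 0.0, 1.566]
contact_force: [0.9, -0.5, 1.9]
opening: 0.0008
grip_force: 1.0
```

Contact is at about 2-3 N and the cap is going down, so the box is tipping. I'll keep pressing until it bottoms out.

```bash
python3 -m crank '[[-1,0,0,0.5,0],[-1,0,0,1,0],[-1,0,0,1.5,0],[-1,0,0,2,0],[-1,0,0,2,0]]';python3 -m crank '[[-1,0,0,0.5,0],[-1,0,0,1,0],[-1,0,0,1.5,0],[-1,0,0,1.5,0]]'
```

```text
time: 3.98
tool_pos: [0.5577, -0.0722, 0.286]
tool_rot: [3.141, 0.0, 1.566]
contact_force: [0.5, 0.7, 3.8]
opening: 0.0005
grip_force: 2.3
time: 4.32
tool_pos: [0.5578, -0.0721, 0.2856]
tool_rot: [3.14, 0.0, 1.566]
contact_force: [-2.1, 1.0, 12.1]
opening: 0.0007
grip_force: 6.0
```

```bash
python3 -m crank '[[-1,0,0,-2,0],[-1,0,0,-4,0],[-1,0,0,-6,0],[-1,0,0,-9,0],[-1,0,0,-20,0],[-1,10,2,-40,0],[1,45,7,-45,0],[1,80,14,-40,0],[1,110,20,-20,0],[1,129,22,0,0],[1,129,22,25,0],[1,129,22,40,0]]' 5; python3 -c "
from h import *
state();look('wrist','w2')"
```

```text
time: 5.32
tool_pos: [0.5795, 0.0582, 0.2417]
tool_rot: [-3.138, -0.0, 1.568]
contact_force: [-0.2, -1.4, -1.0]
opening: 0.0361
grip_force: 0.0
{'time': 5.317, 'tool_pos': [0.58, 0.058, 0.242], 'tool_rot': [-3.138, -0.0, 1.568], 'contact_force': [-0.184, -1.434, -1.026], 'opening': 0.036, 'qpos': [-0.031, 0.616, 1.561, -0.0, 0.968, -0.029]}
```

View pics/w2.png

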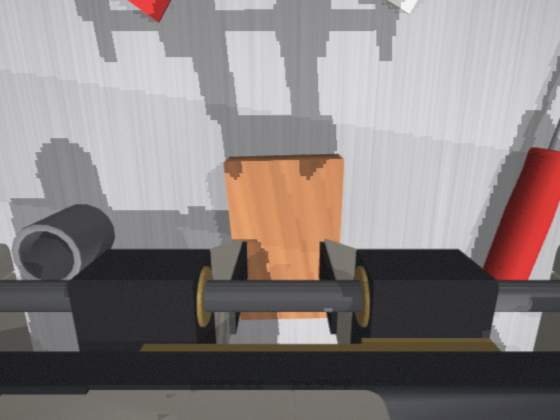

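The wedge's back edge is at (227-343,157), midway between the opening fingers, so I'll straddle it and nudge it sideways.

```bash
python3 -m crank '[[1,0,0,0,0],[1,0,0,5,0],[1,0,0,10,0],[1,0,0,15,0],[1,0,0,20,0],[1,0,0,25,0],[1,0,0,30,0],[1,0,0,30,0]]'; python3 -m crank '[[1,0,0,10,0],[1,0,0,20,0],[1,0,0,27,0],[1,0,0,27,0],[1,0,-4,27,0],[1,0,-8,27,0],[1,0,-11,27,0],[1,0,-13,27,0],[1,0,-15,27,0],[1,0,-17,27,0],[1,0,-19,27,0],[1,0,-21,27,0]]'
```

```text
time: 6.03
tool_pos: [0.5799, 0.0566, 0.2131]
tool_rot: [-3.14, 0.0, 1.566]
contact_force: [-0.6, -0.7, -0.1]
opening: 0.0905
grip_force: 0.0
time: 7.03
tool_pos: [0.5593, 0.0567, 0.1874]
tool_rot: [3.141, 0.0, 1.566]
contact_force: [1.7, 0.4, 0.3]
opening: 0.0918
grip_force: 0.3
```

```bash
python3 -m crank '[[1,0,-2,0,0],[1,0,-4,0,0],[1,0,-6,0,0],[1,0,-8,0,0],[1,0,-10,0,0],[1,0,-10,0,0],[1,0,-6,0,0],[1,0,-6,-12,0],[1,0,-6,-40,0],[1,0,-6,-60,0],[1,0,-6,-60,0]]'; python3 -c "
from h import *
state();look('wrist','w3')"
```

```text
time: 7.95
tool_pos: [0.5548, 0.0568, 0.251]
tool_rot: [3.135, 0.0, 1.566]
contact_force: [1.2, -0.2, 0.4]
opening: 0.0917
grip_force: 0.0
{'time': 7.95, 'tool_pos': [0.555, 0.057, 0.251], 'tool_rot': [3.135, 0.0, 1.566], 'contact_force': [1.19, -0.155, 0.409], 'opening': 0.092, 'qpos': [-0.035, 0.564, 1.631, -0.0, 0.94, -0.03]}
```

View pics/w3.png

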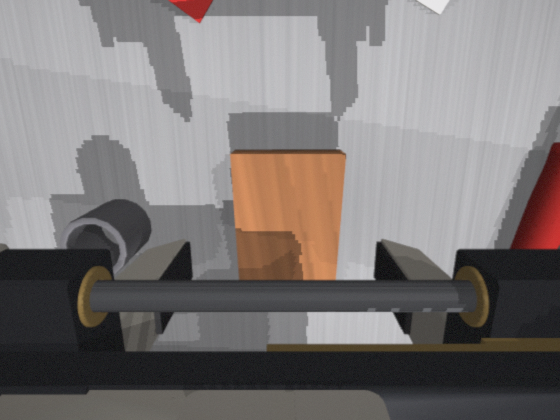

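The wedge moved over; its back edge now runs from (232,153) to (345,153).

```bash
cat > wedge.py <<'E'
from h import *
import sys
p,d,c=load(sys.argv[1]); P=cloud(d,c); hsv=cv2.cvtColor(p,cv2.COLOR_RGB2HSV)
br=(hsv[...,0]<20)&(hsv[...,0]>5)&(hsv[...,1]>90)&(P[...,2]<.03)&(P[...,0]<.64)
b=max(blobs(br,500),key=lambda b:b.sum()); q=P[b]
print("depth y range",q[:,1].min().round(4),q[:,1].max().round(4))
yb=q[:,1].max(); L=[]
for y in np.arange(max(q[:,1].min(),yb-.115)+.008,yb-.008,.01):
    s=q[abs(q[:,1]-y)<.003]; L.append((y,s[:,0].min(),s[:,0].max()))
L=np.array(L); print(L.round(4).tolist()); print("mid slope dx/dy",np.polyfit(L[:,0],L[:,1:].mean(1),1).round(4))
E
python3 wedge.py w3; python3 -c "
from h import *
c=load('w3')[2]
print(ray((232,153),c,.024),ray((345,153),c,.024))"
```

```text
depth y range 0.0093 0.1033
[[0.0173, 0.5244, 0.5933], [0.0273, 0.5244, 0.5933], [0.0373, 0.5242, 0.5934], [0.0473, 0.5242, 0.5937], [0.0573, 0.5241, 0.5939], [0.0673, 0.5241, 0.5938], [0.0773, 0.5241, 0.594], [0.0873, 0.5239, 0.5938]]
mid slope dx/dy [0.0019 0.5588]
[0.52558479 0.10359041 0.024     ] [0.59355764 0.10321115 0.024     ]
```

```bash
python3 -m crank '[[-0.35,15,2,0,0],[-0.35,45,5,0,0],[-0.35,68,5,0,0],[-0.35,70,5,0,0],[-0.35,70,5,10,0],[-0.35,70,5,20,0],[-0.35,70,5,30,0],[-0.35,70,5,40,0],[-0.35,70,5,50,0],[-0.35,70,5,60,0],[-0.35,70,5,63,0],[-0.35,70,5,63,0]]'
```

```text
time: 9.0
tool_pos: [0.5583, 0.1264, 0.1829]
tool_rot: [-3.139, 0.0, 1.565]
contact_force: [0.3, -0.3, -0.6]
opening: 0.03
grip_force: 0.0
```

```bash
python3 -m crank '[[-0.35,-5,0,0,0],[-0.35,-10,0,0,0],[-0.35,-15,0,0,0],[-0.35,-21,0,0,0],[-0.35,-27,0,0,0],[-0.35,-33,0,0,0],[-0.35,-39,0,0,0],[-0.35,-45,0,0,0],[-0.35,-51,0,0,0],[-0.35,-56,0,0,0],[-0.35,-60,0,0,0],[-0.35,-60,0,0,0]]'; python3 -c "
from h import *
state();look('wrist','w4')"; python3 wedge.py w4
```

```text
time: 10.0
tool_pos: [0.5584, 0.0659, 0.1842]
tool_rot: [-3.141, 0.0, 1.565]
contact_force: [0.1, 0.2, -0.0]
opening: 0.0297
grip_force: 0.0
{'time': 10.0, 'tool_pos': [0.558, 0.066, 0.184], 'tool_rot': [-3.141, 0.0, 1.565], 'contact_force': [0.116, 0.219, -0.02], 'opening': 0.03, 'qpos': [-0.019, 0.67, 1.662, -0.0, 0.81, -0.013]}
depth y range 0.0249 0.0474
[[0.0329, 0.5355, 0.5794]]
mid slope dx/dy [8.4658 0.2787]wedge.py:10: RankWarning: Polyfit may be poorly conditioned
  L=np.array(L); print(L.round(4).tolist()); print("mid slope dx/dy",np.polyfit(L[:,0],L[:,1:].mean(1),1).round(4))
```

```bash
python3 -m crank '[[-0.35,-2,0,0,0],[-0.35,-4,0,0,0],[-0.35,-6,0,0,0],[-0.35,-8,0,0,0],[-0.35,-10,0,0,0],[-0.35,-11,0,0,0],[-0.35,-12,0,0,0],[-0.35,-13,0,0,0],[-0.35,-14,0,0,0]]'; python3 -m crank '[[-0.35,-1,0,0,0],[-0.35,-2,0,0,0],[-0.35,-3,0,0,0],[-0.35,-4,0,0,0],[-0.35,-4,0,0,0]]'
```

```text
time: 10.8
tool_pos: [0.5582, 0.0527, 0.1842]
tool_rot: [-3.142, 0.0, 1.566]
contact_force: [0.0, 0.6, -0.0]
opening: 0.0297
grip_force: 0.1
time: 11.22
tool_pos: [0.5583, 0.0486, 0.1842]
tool_rot: [3.142, 0.0, 1.566]
contact_force: [-0.8, 0.8, 0.8]
opening: 0.0296
grip_force: 0.0
```

```bash
python3 -m crank '[[-0.35,-1,0,0,0],[-0.35,-2,0,0,0],[-0.35,-2,0,0,0]]'
```

```text
time: 11.47
tool_pos: [0.5583, 0.0466, 0.1842]
tool_rot: [3.142, 0.0, 1.566]
contact_force: [-0.5, 1.3, -1.1]
opening: 0.0301
grip_force: 0.0
```

```bash
for i in 1 2; do python3 -m crank '[[-0.35,-0.5,0,0,0],[-0.35,-1,0,0,0],[-0.35,-1.5,0,0,0],[-0.35,-2,0,0,0],[-0.35,-2,0,0,0]]'; done
```

```text
time: 11.88
tool_pos: [0.5582, 0.0447, 0.1842]
tool_rot: [3.142, 0.0, 1.566]
contact_force: [0.3, 0.0, -0.3]
opening: 0.0295
grip_force: 0.1
time: 12.3
tool_pos: [0.5582, 0.0427, 0.1842]
tool_rot: [3.142, 0.0, 1.566]
contact_force: [-0.4, 0.3, -0.4]
opening: 0.0301
grip_force: 0.1
```

```bash
python3 -m crank '[[-0.35,-0.5,0,0,0],[-0.35,-1,0,0,0],[-0.35,-1.5,0,0,0],[-0.35,-2,0,0,0],[-0.35,-2,0,0,0]]'
```

```text
time: 12.72
tool_pos: [0.5582, 0.0407, 0.1842]
tool_rot: [3.142, 0.0, 1.566]
contact_force: [0.3, 0.0, 0.6]
opening: 0.0293
grip_force: 0.1
```

```bash
python3 -m crank '[[-0.35,-0.5,0,0,0],[-0.35,-1,0,0,0],[-0.35,-1.5,0,0,0],[-0.35,-1.5,0,0,0]]'
```

```text
time: 13.05
tool_pos: [0.5582, 0.0393, 0.1842]
tool_rot: [3.142, -0.0, 1.566]
contact_force: [-0.3, 1.4, 0.7]
opening: 0.03
grip_force: 0.6
```

```bash
python3 -m crank '[[-0.35,-0.5,0,0,0],[-0.35,-1,0,0,0],[-0.35,-1,0,0,0]]'
```

```text
time: 13.3
tool_pos: [0.5582, 0.0384, 0.1842]
tool_rot: [-3.142, -0.0, 1.566]
contact_force: [-0.9, 1.7, 0.5]
opening: 0.03
grip_force: 1.3
```

```bash
python3 -m crank '[[-0.35,-0.3,0,0,0],[-0.35,-0.6,0,0,0],[-0.35,-0.6,0,0,0]]'; python3 -c "
from h import *
state()"
```

```text
time: 13.55
tool_pos: [0.5582, 0.0378, 0.1842]
tool_rot: [-3.142, -0.0, 1.566]
contact_force: [-0.5, 3.5, -0.2]
opening: 0.03
grip_force: 1.9
{'time': 13.55, 'tool_pos': [0.558, 0.038, 0.184], 'tool_rot': [-3.142, -0.0, 1.566], 'contact_force': [-0.512, 3.531, -0.185], 'opening': 0.03, 'qpos': [-0.069, 0.666, 1.67, 0.0, 0.805, -0.065]}
```

```bash
python3 -m crank '[[-0.35,-0.3,0,0,0],[-0.35,-0.5,0,0,0],[-0.35,-0.5,0,0,0]]'
```

```text
time: 13.8
tool_pos: [0.5582, 0.0373, 0.1842]
tool_rot: [-3.142, -0.0, 1.566]
contact_force: [-0.3, 5.2, 0.2]
opening: 0.0297
grip_force: 2.4
```

Snug: the force rose from about 0.5 N to 5 N over roughly 1.5 mm. I'll back off, lift and take a look.

```bash
python3 -m crank '[[-0.35,2,0,0,0],[-0.35,8,0,0,0],[-0.35,15,0,-5,0],[-0.35,15,0,-40,0],[-1,15,0,-75,0],[-1,15,0,-110,0],[-1,0,0,-140,0],[-1,-35,0,-160,0],[-1,-70,0,-160,0],[-1,-100,0,-160,0],[-1,-109,0,-160,0],[-1,-109,0,-160,0]]'; python3 -c "
from h import *
state();look('wrist','w5')"
```

```text
time: 14.8
tool_pos: [0.5575, -0.0736, 0.3445]
tool_rot: [3.141, 0.001, 1.563]
contact_force: [0.8, -0.7, 0.6]
opening: 0.0007
grip_force: 0.0
{'time': 14.8, 'tool_pos': [0.558, -0.074, 0.345], 'tool_rot': [3.141, 0.001, 1.563], 'contact_force': [0.788, -0.705, 0.638], 'opening': 0.001, 'qpos': [-0.267, 0.463, 1.51, -0.001, 1.168, -0.259]}
```

View pics/w5.png

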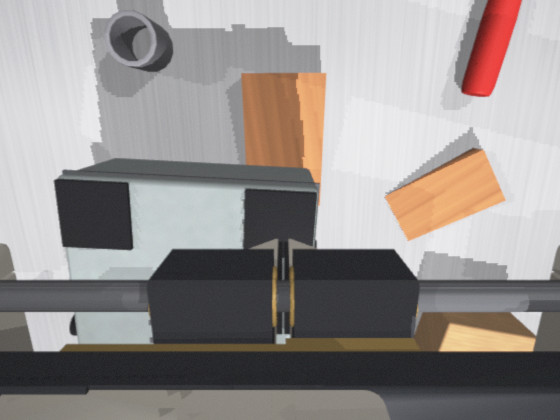

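Run:
```python
from h import *
p,d,c=load("w5"); P=cloud(d,c); hsv=cv2.cvtColor(p,cv2.COLOR_RGB2HSV)
m=(hsv[...,2]<70)&(np.indices(d.shape)[0]<246)&(abs(P[...,2]-.114)<.004)
for b in blobs(m,300):
    q=P[b]; r=cv2.minAreaRect(q[:,:2].astype(np.float32)); print("cap",np.round(r[0],4),np.round(r[1],4),np.median(q[:,2]).round(4))
br=(hsv[...,0]<20)&(hsv[...,0]>5)&(hsv[...,1]>90)&(P[...,1]>-.06)&(P[...,0]<.64)
b=max(blobs(br,200),key=lambda b:b.sum()); q=P[b]; print(q.min(0).round(4),q.max(0).round(4))
for y in(-.03,-.015,0,.015): s=q[abs(q[:,1]-y)<.003]; print(y,s[:,0].min().round(4),s[:,0].max().round(4))
```

```text
cap [ 0.4353 -0.066 ] [0.0448 0.0463] 0.1136
cap [ 0.5547 -0.0705] [0.0386 0.0449] 0.1135
[ 0.5234 -0.0598  0.0068] [0.5931 0.0262 0.3245]
-0.03 0.5235 0.5926
-0.015 0.5236 0.5928
0 0.5236 0.593
0.015 0.5235 0.5928
```

The wedge is straight under the corner, with its back at (243-326,73), and the caps haven't moved. Next is the test press.

```bash
python3 -m crank '[[-1,0,0,20,0],[-1,0,0,38,0],[-1,0,0,46,0],[-1,0,0,49,0],[-1,0,0,50,0],[-1,0,0,51,0],[-1,0,0,51.5,0],[-1,0,0,52,0],[-1,0,0,52.5,0],[-1,0,0,52.5,0]]'; python3 -m crank '[[-1,0,0,0.3,0],[-1,0,0,0.6,0],[-1,0,0,0.6,0]]'
```

```text
time: 15.68
tool_pos: [0.5577, -0.0719, 0.292]
tool_rot: [3.141, 0.0, 1.566]
contact_force: [-0.4, -1.4, 0.1]
opening: 0.0006
grip_force: 0.0
time: 15.93
tool_pos: [0.5577, -0.0719, 0.2917]
tool_rot: [3.141, 0.0, 1.566]
contact_force: [-0.9, 0.5, 5.3]
opening: 0.0005
grip_force: 2.4
```

```bash
python3 -m crank '[[-1,0,0,0.3,0],[-1,0,0,0.5,0],[-1,0,0,0.5,0],[-1,0,0,0.5,0]]'; python3 -m crank '[[-1,0,0,0,0],[-1,0,0,0,0],[-1,0,0,0,0],[-1,0,0,0,0],[-1,0,0,0,0],[-1,0,0,0,0]]'
```

```text
time: 16.27
tool_pos: [0.5577, -0.0719, 0.2916]
tool_rot: [3.14, 0.0, 1.566]
contact_force: [-1.2, -0.1, 8.5]
opening: 0.0004
grip_force: 4.0
time: 16.77
tool_pos: [0.5577, -0.0718, 0.2916]
tool_rot: [3.14, 0.0, 1.566]
contact_force: [-0.7, 0.6, 8.8]
opening: 0.0007
grip_force: 4.0
```

Run:
```python
from h import *
p,d,c=look("wrist","w6"); P=cloud(d,c); hsv=cv2.cvtColor(p,cv2.COLOR_RGB2HSV)
br=(hsv[...,0]<20)&(hsv[...,0]>5)&(hsv[...,1]>90)&(P[...,1]>-.06)&(P[...,0]<.64)&(P[...,2]<.03)
b=max(blobs(br,200),key=lambda b:b.sum()); print("back",P[b][:,1].max())
p,d,c=look("side","d2"); P=cloud(d,c)
m=(abs(P[...,2]-.111)<.008)&(abs(P[...,0]-.49)<.12)&(abs(P[...,1]+.15)<.13)&(d>0); q=P[m]
for n in("d1","d2"):
    p,d,c=load(n);q=cloud(d,c)[m]; A=np.c_[q[:,:2],np.ones(len(q))]; print(n,"lid tilt deg",np.degrees(np.linalg.lstsq(A,q[:,2],rcond=None)[0][:2]).round(2),np.median(q,0).round(4))
state()
```

```text
back 0.02617889879322778
d1 lid tilt deg [-11.39  22.94] [ 0.4552 -0.0989  0.1115]
d2 lid tilt deg [-0.39 -0.42] [ 0.4546 -0.0998  0.1114]
{'time': 16.867, 'tool_pos': [0.558, -0.072, 0.292], 'tool_rot': [3.14, 0.0, 1.566], 'contact_force': [-0.956, 0.805, 8.118], 'opening': 0.0, 'qpos': [-0.264, 0.52, 1.575, -0.0, 1.045, -0.259]}
```

The wedge is in place, the box is level and the press is holding at about 8 N, so I'm handing in (the d1 tilt figure was skewed because the arm blocked part of that view).

```bash
python3 -c "
from cell import ticket
print(ticket.hand_in())"
```

```text
the job is handed in; nothing more can be done
None
```

The wedge is snug under the short foot, and I handed the job in at about 17 s with the fingertips still pressing the cap at about 8 N; under that press the box held steady and its lid read level to about half a degree.

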